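Clamp the camera that films the shogi game

TASK

The game is about to start and must be filmed: swing the red lever of the plate clamp on the low camera stand fully open, set the camera gently into the open clamp, upright, with its foot plate flat on the clamp floor and centred along the jaws and its lens towards the shogi board, then swing the lever fully shut so that the plate is gripped. Leave everything else where it stands.

Things in the scene. Friction and masses are not known exactly. Their poses are not given: they have to be found in the camera images.
- box_camera: Silver-grey box camera, loose, 0.3 to 0.5 kg, upright on the shogi board. Origin: centre of its foot plate's underside; x out of the lens, z up. Black plate: flange 50 (x) by 40 (y) mm, 4 thick; neck 46 by 34 up to 13 mm. Body 84 (x -42 to +42) by 50 (y) mm, from 13 to 59 mm high. Lens barrel, diameter 39, at height 37, ends at x = 71. Grasp across the 50 mm body.
- lens (a point): Centre of the camera's front glass: 71 mm ahead of the camera's origin, 37 mm above it.
- stand: Low camera stand, fixed, immovable: black round foot of diameter 150 mm, short column, and on top, at 104 to 120 mm, a dark clamp block. Origin: centre of the foot, on the mat. x runs along the jaws and points towards the shogi board (within about 30 degrees); y points from the fixed jaw to the moving jaw and lever.
- clamp_seat (a point): On the flat clamp floor, 120 mm above the mat, straight over the stand's origin, axes as the stand: where the camera's origin ends when clamped. Jaws are 60 mm long in x; faces at y = -20 mm (fixed) and +20 mm (moving, shut); each has a lip, 5.5 to 9.5 mm above the floor, over the flange by 2.5 mm. Only the lever's post rises more than 15 mm above the floor.
- clamp_mouth (a point): On the clamp floor, 6 mm from clamp_seat towards +y: middle of the clamp when fully open, where the plate's centre goes straight down. The gap between the lips is then 46.8 mm for the 40 mm flange. The lever's cam moves the moving jaw out by 7.6 mm per rad; shutting pushes plate and camera 6 mm across, under the fixed lip, to clamp_seat.
- clamp_lever (a joint): Angle of the red clamp lever, rad: 0 = fully shut (lies along the block, pointing to the stand's -x), 1.571 = fully open, at its stop (points to the stand's +y, square off the block). Turns about a vertical axis, clockwise from above as it opens; held by friction (about 1.4 N at the post), stays where it is left.
- lever_post (a point): On the axis of the round upright finger post at the lever's free end: red, diameter 15 mm, top 39 mm above the clamp floor (159 mm over the mat). This point is 30 mm above the clamp floor, 9 mm below the post's top. The lever's flat arm, 13 mm wide, joins the post up to 11 mm above the floor.
- lever_pivot (a point): On the lever's vertical hinge axis, at the height of lever_post and 90 mm from it; fixed at x = +15, y = +51 mm in the stand's frame.
- board: Shogi board of honey-coloured kaya, fixed: 364 mm (x) by 333 mm (y), top 105 mm above the mat, on four short turned legs. Origin: on the mat under its centre.
- piece_box: Mulberry piece box with its lid on, loose, 86 by 126 by 62 mm high, on the far half of the board; leave it. Origin: centre of underside.
- tea_caddy: Black lacquer tea caddy, loose, diameter 72, 78 mm high, on the far half of the board; leave it. Origin: centre of underside.
- bell: Brass hand bell with upright wooden handle, loose, diameter 62, 82 mm high, on the far half of the board; leave it. Origin: centre of underside.
- ash_dish: Blue ceramic ash dish, loose, diameter 92, 28 mm high, on the near half of the board beside the camera; leave it. Origin: centre of underside.
- game_clock: Brown two-sided game clock, loose, 160 by 70 by 59 mm high, on the mat to the left of the board; leave it. Origin: centre of underside.
- tea_cup: White tea cup, loose, diameter 68, 75 mm high, on a black tray (with a teapot 100 mm high) on the mat at the right; leave it. Origin: centre of underside.
There are look-alikes about, which are no part of the job. What is shaped like the box_camera but turquoise is not meant.

How it is judged:
By the outcome, as a careful person would: the job done as asked, in the order asked, and still so for the second after the job is handed in, with the robot touching nothing.
It also fails if it takes over 72 s, if anything falls off the work surface, if the arm or the gripper's body presses on something with over 40 N, if the wrist force passes 120 N, or if a joint passes its speed limit or range.

ROBOT

A 6-joint arm with a two-finger parallel gripper is mounted at the origin on the work surface. World frame = base frame: x ahead of the robot, y to its left, z up, the work surface at z = 0. Lengths are in mm, angles in rad, forces in N, time in s.
With the tool pointing down it reaches from about 325 to 875 mm from the base axis. Payload 4.4 kg.
Tool frame: the origin (TCP) lies on the centre line of the jaws, within the pads' length; the fingertips stand ahead of it and the grasp point (between the pads) lies 6 mm ahead of it (ctrl.tcp_to_tips is the z of the fingertips in the tool frame, in mm); z points along the fingers, y is the line along which they close (so a half turn about z gives the same grasp; the last joint's range is limited). The gripper opens to 85 mm and grips with 20 to 120 N. Pads are 22 mm wide; open, the fingers measure 114 mm over their backs; the gripper's body (76 mm by 85 mm) begins 54 mm behind the grasp point. The pads swing forward as they close: fully open they stand 13 mm farther back than shut.
Start: joints at [-1.403, 0.207, 1.542, -0, 1.393, -0.15], TCP at [180.208, -546.033, 256.282] pointing down, gripper open.
Joint ranges: [-2.73, 2.73], [-0.86, 2.22], [0.23, 2.46], [-1.11, 4.25], [0.08, 2.63], [-2.82, 2.82]. Speed limits (rad/s): [2.79, 2.79, 3.14, 3.14, 3.14, 3.14].

INTERFACE

Orientations are given as a 3x3 rotation matrix whose columns are the frame's x, y, z axes.
In Python, from plant import ctrl, sensors, optics gives the robot as it stands. Calls block until the motion is done:
- ctrl.move_ptp(position, orientation): joint-space move of the TCP to a pose.
- ctrl.move_l(position, rot=None, vel=150, threshold=None): straight line of the TCP; rot=None keeps the orientation; vel is the mean speed in mm/s. With threshold (N) it stops when the force on the tool has changed by that much, and returns True; else False.
- ctrl.set_joints(angles): joint-space move.
- ctrl.gripper_to(opening, force=None): finger opening in mm; force is the grip in N (None keeps the last); returns when the fingers have stopped.
- ctrl.hold(seconds).
- ctrl.solve_ik(position, orientation): joint angles nearest the present ones, or None.
- sensors.read_state(): the state.
- optics.grab_frame(name): name is "scene" or "side" or "wrist"; returns (picture, depth): 400x640x3 uint8, red, green, blue; 400x640 float32, mm along the optical axis (not along the pixel's ray), 0 where there is no reading.
- optics.camera_params(name): a dict with "mtx" (3x3 intrinsics, pixels), "R" (3x3) and "t" (3): a world point X has camera coordinates R X + t; the wrist camera has in their place "T_tool_cam" (4x4, takes a point from camera to tool coordinates, whose origin is the TCP and whose axes are the flange's). Camera axes: x right, y down, z forward; pixel columns grow to the right and rows downward; lengths in mm; the calibration is good to about 2 mm. The wrist camera is an equidistant fisheye: a pixel r from the principal point sees the ray r / f radians off the axis. A picture is of the moment at which its call begins: read the wrist's pose just before it. camera_params takes no time and is no camera call.
A pose or a line that the arm cannot do raises ctrl.MotionError and nothing moves.
- ctrl.finish_job(): hands the job in; it is judged then, once.
The state is a dict: "t": time; "q": joint angles; "qvel": joint speeds; "tau": joint torques, N m; "eef_pos": TCP position; "eef_rot": TCP orientation; "force": force on the tool from outside, world axes, zero at the start; "wrist_torque": the same for the moment, N m; "grip_width": finger opening in mm; "grasp_force": force on a finger pad.
Only numpy, scipy, OpenCV 4.12 (cv2) and the standard library are available. Lean on these libraries where they do the work, as an engineer would, in place of code of your own. Each camera call takes 0.05 s, during which the arm holds its last target. There are 200 camera calls.

## Working session

There is one attempt and no reset: what is moved stays moved. The work goes in short steps, each a Python script; the robot and the scene stay as the last script left them, time stands still between calls to the robot, and variables do not carry over. Pictures are saved under pics/ and viewed, at most 10 in all, crops included, and the job is handed in when it is done.

```bash
ls; mkdir -p pics
python3 - <<'E'
from plant import ctrl,sensors,optics
import cv2,numpy as np
for n in ("scene","side"):
    p,d=optics.grab_frame(n); cv2.imwrite(f"pics/{n}0.png",p[:,:,::-1]); np.savez(f"pics/{n}0.npz",p=p,d=d)
    c=optics.camera_params(n); print(n,c["mtx"].tolist(),(-c["R"].T@c["t"]).round(0),c["R"][2].round(2))
c=optics.camera_params("wrist");print(c,ctrl.tcp_to_tips)
print(sensors.read_state())
E
```

```text
pics
scene [[362.03192286527815, 0.0, 317.56045792300705], [0.0, 362.03192286527815, 194.794769995904], [0.0, 0.0, 1.0]] [1381. -772.  889.] [-0.62  0.53 -0.58]
side [[426.04864985718353, 0.0, 318.679645468135], [0.0, 426.04864985718353, 196.16047817900397], [0.0, 0.0, 1.0]] [ 337.  904. 1130.] [ 0.15 -0.67 -0.73]
{'mtx': array([[309.70691629,   0.        , 319.96611625],
       [  0.        , 309.70691629, 197.3704762 ],
       [  0.        ,   0.        ,   1.        ]]), 'T_tool_cam': array([[-2.93136127e-04, -9.56061769e-01, -2.93165154e-01,
         7.38346480e+01],
       [ 9.99999955e-01, -2.98827186e-04, -2.53743182e-05,
        -5.83551178e-02],
       [-6.33463024e-05, -2.93165148e-01,  9.56061814e-01,
        -1.17955586e+02],
       [ 0.00000000e+00,  0.00000000e+00,  0.00000000e+00,
         1.00000000e+00]])} 25.0
{'t': 0.1, 'q': array([-1.40247560e+00,  2.07363999e-01,  1.54282843e+00,  3.61494474e-05,
        1.39350895e+00, -1.50486460e-01]), 'qvel': array([ 9.74524085e-06, -2.03782121e-03, -5.41099587e-03,  2.60263059e-03,
       -1.59505449e-03, -1.21996885e-03]), 'tau': array([-4.49952458e-04, -3.84092724e+01, -2.92548019e+01, -2.09274185e-04,
        4.82734496e-03,  2.00795898e-05]), 'eef_pos': array([ 180.1228401 , -545.38595163,  255.21701618]), 'eef_rot': array([[ 9.49612028e-01,  3.13427654e-01, -3.18187331e-04],
       [ 3.13427619e-01, -9.49609805e-01,  2.08487756e-03],
       [ 3.51304472e-04, -2.07955350e-03, -9.99997776e-01]]), 'force': array([-0.06989784, -0.78414283,  0.09028253]), 'wrist_torque': array([ 0.01746303,  0.00377837, -0.02449879]), 'grasp_force': 0.0, 'grip_width': 85.48062904000383}
```

View pics/scene0.png

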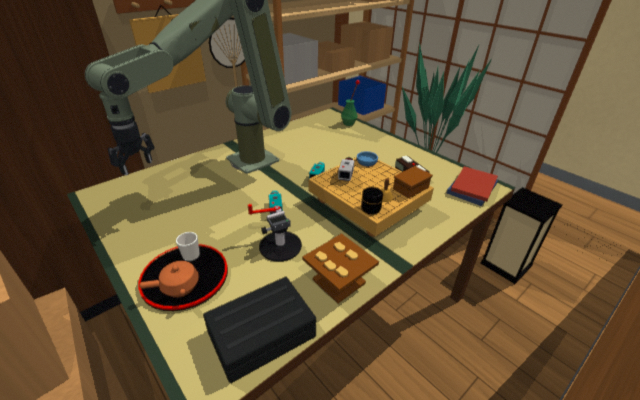

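View pics/side0.png

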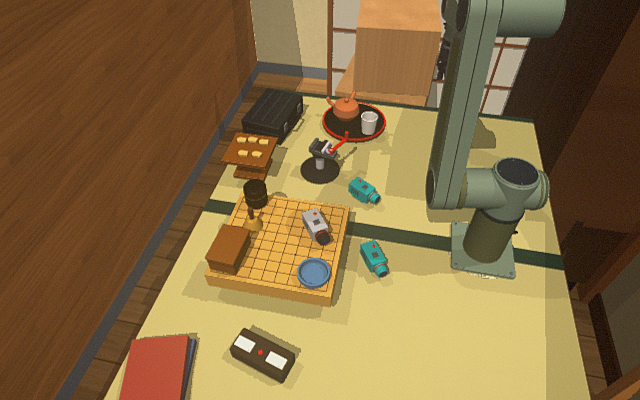

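Silver camera: scene (346,168) and side (316,225), on the board. The look-alikes are turquoise cameras at side (363,190) and (374,257). The stand is at side (320,160) and scene (280,235), with its red lever at side (340,143) and scene (262,210). I choose the silver one on the board. Next I'll get rough positions from depth.

```bash
cat > h.py <<'E'
from plant import ctrl,sensors,optics
import cv2,numpy as np
def cloud(n,p=None,d=None):
    """world points HxWx3 (fixed camera: depth along axis; wrist: fisheye), picture, depth"""
    c=optics.camera_params(n); K=c["mtx"]
    if n=="wrist": s=sensors.read_state()
    if p is None: p,d=optics.grab_frame(n)
    v,u=np.mgrid[:400,:640]; x=(u-K[0,2])/K[0,0]; y=(v-K[1,2])/K[1,1]
    if n=="wrist":
        r=np.hypot(x,y)+1e-9; k=np.tan(np.minimum(r,1.4))/r
        P=np.stack([x*k*d,y*k*d,d],-1); T=c["T_tool_cam"]
        P=P@T[:3,:3].T+T[:3,3]; W=P@s["eef_rot"].T+s["eef_pos"]
    else:
        P=np.stack([x*d,y*d,d],-1); W=(P-c["t"])@c["R"]
    W[d<=0]=np.nan
    return W,p,d
def down(yaw):
    "tool pointing down, tool x at yaw"
    c,s=np.cos(yaw),np.sin(yaw); return np.array([[c,s,0],[s,-c,0],[0,0,-1.]])
def masks(p):
    h=cv2.cvtColor(p,cv2.COLOR_RGB2HSV).astype(int); H,S,V=h[...,0],h[...,1],h[...,2]
    return H,S,V
E
python3 - <<'E'
from h import *
for n in ("scene","side"):
    z=np.load(f"pics/{n}0.npz"); W,p,d=cloud(n,z["p"],z["d"]); H,S,V=masks(p)
    f=lambda m:(m.sum(),np.nanmedian(W[m],0).round(0),np.nanpercentile(W[m],2,0).round(0),np.nanpercentile(W[m],98,0).round(0))
    ok=(W[...,2]>100)&(W[...,0]>200)&(W[...,0]<900)
    print(n,"red",f(ok&((H<5)|(H>174))&(S>190)&(W[...,2]<175)&(W[...,1]<0)&(W[...,1]>-330)))
    m=ok&(S<60)&(V>90)&(W[...,2]<200); k,l,st,c=cv2.connectedComponentsWithStats(m.astype(np.uint8))
    for i in range(1,k):
        if st[i,4]>15: print(" grey",c[i].round(),f(l==i))
    m=(W[...,2]>112)&(W[...,2]<220)&(W[...,0]>350)&(W[...,0]<900)&(np.abs(W[...,1])<400); k,l,st,c=cv2.connectedComponentsWithStats(m.astype(np.uint8))
    for i in range(1,k):
        if st[i,4]>25: print(" high",c[i].round(),f(l==i))
    m=(W[...,2]>95)&(W[...,2]<112)&(S>90)&(H>8)&(H<28)&(W[...,1]>-150); 
    print(" board",f(m),cv2.minAreaRect(W[m][:,:2].astype(np.float32)))
E
```

```text
scene red (np.int64(78), array([ 522., -276.,  129.]), array([ 503., -314.,  124.]), array([ 545., -239.,  155.]))
 grey [471.  77.] (np.int64(66), array([ 228., 1545.,  158.]), array([ 209., 1532.,  105.]), array([ 259., 1558.,  195.]))
 grey [500.  86.] (np.int64(568), array([ 429., 1546.,  148.]), array([ 313., 1532.,  102.]), array([ 532., 1559.,  194.]))
 grey [540.  97.] (np.int64(682), array([ 674., 1546.,  148.]), array([ 563., 1533.,  102.]), array([ 774., 1559.,  192.]))
 grey [367. 152.] (np.int64(25), array([466., 304., 131.]), array([448., 258., 128.]), array([518., 318., 134.]))
 grey [347. 166.] (np.int64(156), array([531., 115., 162.]), array([489.,  76., 133.]), array([565., 157., 166.]))
 grey [276. 213.] (np.int64(75), array([ 564., -246.,  127.]), array([ 550., -279.,  118.]), array([ 575., -223.,  131.]))
 high [367. 157.] (np.int64(201), array([493., 281., 123.]), array([450., 229., 112.]), array([537., 318., 133.]))
 high [346. 168.] (np.int64(295), array([536., 100., 158.]), array([486.,  73., 121.]), array([565., 170., 165.]))
 high [412. 181.] (np.int64(795)
[... 1840 characters left out ...]
., -236.,  117.]))
 high [256. 154.] (np.int64(29), array([ 803., -179.,  114.]), array([ 789., -191.,  112.]), array([ 820., -165.,  118.]))
 high [237. 232.] (np.int64(2410), array([728., 230., 166.]), array([698.,  26., 115.]), array([782., 318., 185.]))
 high [316. 226.] (np.int64(672), array([516., 140., 162.]), array([475.,  86., 126.]), array([562., 183., 167.]))
 high [313. 273.] (np.int64(661), array([493., 272., 120.]), array([451., 235., 112.]), array([535., 321., 135.]))
 board (np.int64(8476), array([614., 173., 105.]), array([ 248., -133.,   98.]), array([1506.,  331.,  110.])) ((597.1138916015625, 106.40303039550781), (486.1644592285156, 1854.6895751953125), 85.65853118896484)
```

Run:
```python
from h import *
import pickle
R=down(1.14); out=[]
print(sensors.read_state()["t"])
for pos in ([550,-280,280],[550,-210,300]):
    ctrl.move_ptp(pos,R); ctrl.hold(0.2); s=sensors.read_state(); W,p,d=cloud("wrist"); out.append((s,W,p,d)); print(s["t"],s["eef_pos"])
pickle.dump(out,open("pics/st.pkl","wb"))
cv2.imwrite("pics/st.png",np.hstack([o[2][:,:,::-1] for o in out])[:,::1] if 0 else cv2.resize(np.vstack([o[2][40:340,:,::-1] for o in out]),(640,600)))
```

```text
0.1
1.9667 [ 549.43334456 -281.02156732  279.96541284]
2.6083 [ 549.68339394 -210.85368803  299.39095539]
```

View pics/st.png

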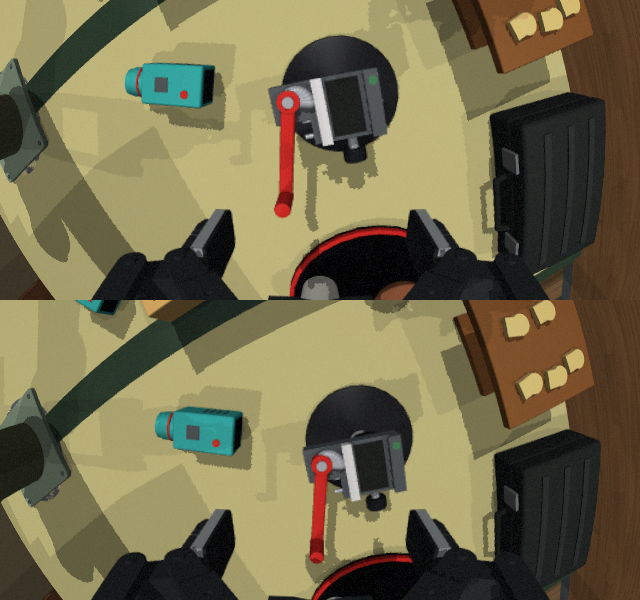

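The wrist views show the red post (283,208 in view 1), the pivot ring (288,103), the white moving-jaw strip, and the dark floor. The lever is slightly off parallel to the jaws. Next I'll measure the post, the pivot and the jaw direction.

Run:
```python
from h import *
import pickle
for s,W,p,d in pickle.load(open("pics/st.pkl","rb")):
    H,S,V=masks(p); near=(np.hypot(W[...,0]-570,W[...,1]+260)<110)
    red=((H<6)|(H>173))&(S>170)&near&(W[...,2]>100)
    f=lambda m:(m.sum(),np.median(W[m],0).round(1),((np.percentile(W[m],2,0)+np.percentile(W[m],98,0))/2).round(1),np.ptp(W[m],0).round(0))
    print("post",f(red&(W[...,2]>152)))
    arm=red&(W[...,2]<138)&(W[...,2]>120); print("arm",f(arm)); v=W[arm][:,:2]; l=cv2.fitLine(v.astype(np.float32),cv2.DIST_HUBER,0,.01,.01).ravel();print(l,np.degrees(np.arctan2(l[1],l[0])))
    # white ring centre inside pivot
    wh=(S<70)&(V>150)&near&(W[...,2]>105)
    k,lb,st,c=cv2.connectedComponentsWithStats(wh.astype(np.uint8))
    for i in range(1,k):
        if st[i,4]>25:
            m=lb==i; r=cv2.minAreaRect(W[m][:,:2].astype(np.float32)); print(" wh",c[i].round(),f(m),np.round(r[0],1),np.round(r[1],1),round(r[2],1))
    hi=near&(W[...,2]>105)&(W[...,2]<145)&~red&(W[...,0]>535)
    # histogram of heights
    print(np.histogram(W[near&(W[...,2]>90)][:,2],bins=np.arange(90,165,4)))
    foot=(W[...,2]>2)&(W[...,2]<25)&(V<70)&(np.hypot(W[...,0]-590,W[...,1]+250)<95)
    b=cv2.minEnclosingCircle(W[foot][:,:2].astype(np.float32)); print("foot",foot.sum(),b,np.median(W[foot],0))
    blk=near&(W[...,2]>112)&(W[...,2]<140)&(S<90); r=cv2.minAreaRect(W[blk][:,:2].astype(np.float32)); print("blk",blk.sum(),r)
```

```text
post (np.int64(250), array([ 500.9, -307.6,  159.1]), array([ 541.8, -291.8,  243.7]), array([115.,  67., 190.]))
arm (np.int64(1359), array([ 524.9, -261.9,  131.6]), array([ 524.8, -263.7,  132.3]), array([54., 90., 18.]))
[ 4.6620739e-01  8.8467544e-01  5.2312701e+02 -2.6525977e+02] 62.211605
 wh [317. 148.] (np.int64(941), array([ 562.1, -242.2,  130.1]), array([ 562.1, -250.3,  130.2]), array([28., 61., 14.])) [ 559.2 -250.6] [59.7 27.7] 85.7
 wh [287. 143.] (np.int64(100), array([ 541.1, -230.3,  135.4]), array([ 541.2, -230.3,  135.3]), array([9., 9., 4.])) [ 541.2 -230.5] [9.2 9.1] 79.3
(array([   7,   52,  141,  160,  120,   16,   76, 3480,  110, 1159, 2354,
        185,   27,   32,   30,   29,   56,  174]), array([ 90,  94,  98, 102, 106, 110, 114, 118, 122, 126, 130, 134, 138,
       142, 146, 150, 154, 158, 162]))
foot 4466 ((587.0706176757812, -256.7413635253906), 74.31363677978516) [ 602.50847563 -221.58534572   13.31562655]
blk 5743 ((569.1668701171875, -252.40872192382812), (60.737648010253906, 99.71955108642578), 75.77962493896484)
post (np.int64(191), array([ 500.7,
[... 326 characters left out ...]
 array([ 562.1, -250.2,  130.1]), array([27., 61., 14.])) [ 559.4 -251.1] [59.9 26.7] 85.8
 wh [321. 206.] (np.int64(67), array([ 541. , -230.1,  135.5]), array([ 541.2, -230.2,  135.4]), array([9., 8., 3.])) [ 541.  -230.1] [8.3 8.7] 81.0
(array([  48,   44,  101,  115,  196,   82,  138, 2699,   80,  927, 1717,
        146,   28,   32,   29,   30,   32,  128]), array([ 90,  94,  98, 102, 106, 110, 114, 118, 122, 126, 130, 134, 138,
       142, 146, 150, 154, 158, 162]))
foot 4495 ((587.1472778320312, -255.98158264160156), 74.09917449951172) [ 599.41472454 -223.26862907   14.4560398 ]
blk 4549 ((569.0160522460938, -252.25433349609375), (61.3365478515625, 99.4843521118164), 76.12071228027344)
```

Stand origin is (587,-257) with yaw about 76.3°. Pivot is (541.1,-230.2). The lever direction is 242.3°, so it is about 0.24 rad open, and the post stands at (499.3,-309.9) with its top at 159. Opening it now.

```bash
cat >> h.py <<'E'
PIV=np.array([541.1,-230.2]); TH=np.radians(76.3); ORG=np.array([587.1,-256.8])
def post(a,r=90): # lever angle -> post xy, tool rotation
    f=TH+np.pi-a; return PIV+r*np.array([np.cos(f),np.sin(f)]), down(f-np.pi)
E
python3 - <<'E'
from h import *
Z=164
def rep(m): s=sensors.read_state(); print(m,round(s["t"],1),s["eef_pos"].round(1),s["force"].round(1),round(s["grip_width"],1))
xy,R=post(.243); ctrl.gripper_to(26)
ctrl.move_ptp([*xy,210],R); print(ctrl.move_l([*xy,Z],vel=80,threshold=8)); rep("down")
ctrl.gripper_to(20); rep("cage")
for a in [.45,.65,.85,1.05,1.25,1.42]:
    xy,R=post(a); 
    if ctrl.move_l([*xy,Z],R,vel=80,threshold=20): rep("stop");break
rep("near")
xy,R=post(1.68); print(ctrl.move_l([*xy,Z],R,vel=40,threshold=8)); rep("end")
E
```

```text
False
down 4.6 [ 499.4 -310.   163.9] [-0.1 -0.8  0.5] 26.2
cage 4.8 [ 499.7 -310.3  164.7] [-0.6  0.2  0.7] 20.4
near 7.1 [ 451.6 -222.6  164. ] [-0.8 -0.5  0.8] 19.8
True
end 7.6 [ 455.  -206.3  163.9] [-0.6 -3.3  2.2] 20.1
```

Run:
```python
from h import *
import pickle
s=sensors.read_state(); x,y,_=s["eef_pos"]
ctrl.gripper_to(30); ctrl.move_l([x,y,215]); 
R=down(1.14); ctrl.move_ptp([545,-240,300],R); ctrl.hold(.15); out=[cloud("wrist")]
ctrl.gripper_to(85)
for pos in ([520,60,330],[530,120,320]):
    ctrl.move_ptp(pos,down(1.57)); ctrl.hold(.15); out.append(cloud("wrist"))
pickle.dump(out,open("pics/cam.pkl","wb")); print(sensors.read_state()["t"])
cv2.imwrite("pics/cam.png",np.vstack([np.hstack([o[1][:300,120:520,::-1] for o in out[:2]]),np.hstack([out[2][1][:300,120:520,::-1]]*2)]))
W,p,d=out[0]; H,S,V=masks(p)
red=((H<6)|(H>173))&(S>170)&(np.hypot(W[...,0]-541,W[...,1]+230)<110)&(W[...,2]>120)&(W[...,2]<138)
l=cv2.fitLine(W[red][:,:2].astype(np.float32),cv2.DIST_HUBER,0,.01,.01).ravel(); print("lever dir",np.degrees(np.arctan2(l[1],l[0]))%180, "want",166.3)
wh=(S<70)&(V>150)&(np.hypot(W[...,0]-570,W[...,1]+250)<60)&(W[...,2]>105); r=cv2.minAreaRect(W[wh][:,:2].astype(np.float32)); print(r)
```

```text
12.275
lever dir 166.54623 want 166.3
((545.8997192382812, -247.0186309814453), (60.464168548583984, 26.369739532470703), 77.0437240600586)
```

View pics/cam.png

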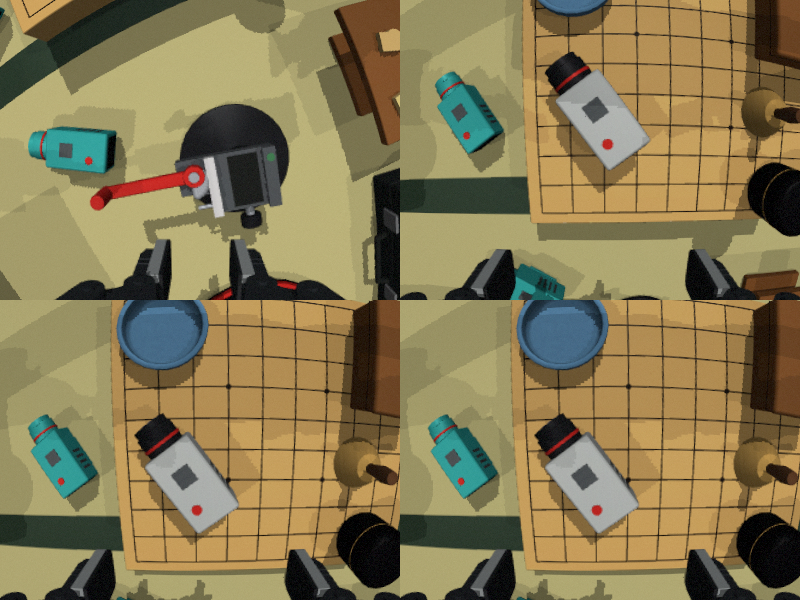

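The lever is open and square to the block. The silver camera's body is at (600,110) with the lens at (568,70) in the top-right panel; its neighbours there are turquoise. Now I'll measure its pose.

Run:
```python
from h import *
import pickle
for W,p,d in pickle.load(open("pics/cam.pkl","rb"))[1:]:
    near=np.hypot(W[...,0]-522,W[...,1]-128)<75
    top=near&(W[...,2]>158)&(W[...,2]<170); top=cv2.morphologyEx(top.astype(np.uint8),cv2.MORPH_OPEN,np.ones((3,3)))>0
    H,S,V=masks(p); top2=top&((V>90)|True)
    P=W[top2]; z=np.median(P[:,2]); P=P[abs(P[:,2]-z)<2.5]; r=cv2.minAreaRect(P[:,:2].astype(np.float32)); print("top",len(P),z,r)
    blk=near&(W[...,2]>115)&(W[...,2]<160)&(V<50); print("lens",blk.sum(),np.median(W[blk],0))
    bd=(W[...,2]>98)&(W[...,2]<110)&(S>80); print("board z",np.nanmedian(W[bd][:,2]))
```

```text
top 4894 164.2383748226757 ((515.7267456054688, 128.09754943847656), (50.43920135498047, 105.20021057128906), 37.057395935058594)
lens 608 [484.99377206 167.68135806 156.99211651]
board z 105.37483040592986
top 4704 164.1917368638451 ((514.9122924804688, 129.73318481445312), (50.168453216552734, 108.46894073486328), 36.294986724853516)
lens 663 [491.13921623 170.20103429 157.11174169]
board z 105.35295989320585
```

Run:
```python
from h import *
import pickle
W,p,d=pickle.load(open("pics/cam.pkl","rb"))[0]
c,s=np.cos(TH),np.sin(TH); Q=(W[...,:2]-ORG)@np.array([[c,-s],[s,c]]); z=W[...,2]
m=(abs(Q[...,0])<45)&(Q[...,1]>-45)&(Q[...,1]<60)&(z>100)&(z<140); q=np.c_[Q[m],z[m]]
for a in (-20,-10,0,10,20):
    k=abs(q[:,0]-a)<5; hi=q[k&(q[:,2]>126.5)]; fl=q[k&(q[:,2]<123.5)&(q[:,1]>-25)&(q[:,1]<35)]
    print(a,"fixed lip inner",hi[hi[:,1]<0][:,1].max().round(1) ,"moving lip inner",hi[hi[:,1]>12][:,1].min().round(1),"floor",fl[:,1].min().round(1),fl[:,1].max().round(1),np.median(fl[:,2]).round(1))
k=(q[:,2]>126.5)&(q[:,1]<-19)&(q[:,1]>-28); print("jaw x", np.percentile(q[k][:,0],[1,99]),"lip z",np.median(q[k][:,2]))
k=(q[:,2]>126.5)&(q[:,1]>31)&(q[:,1]<36); print("mov jaw x", np.percentile(q[k][:,0],[1,99]))
# grasp the camera
yaw=np.radians(126.6); R=down(yaw); xy=np.array([522.1,119.8])
ctrl.move_ptp([*xy,215],R); print(ctrl.move_l([*xy,151],vel=90,threshold=10))
ctrl.gripper_to(40,60); s=sensors.read_state(); print(s["t"],s["eef_pos"],s["grip_width"],s["grasp_force"],s["force"])
```

```text
-20 fixed lip inner -17.8 moving lip inner 28.8 floor -19.1 29.6 120.7
-10 fixed lip inner -17.1 moving lip inner 29.3 floor -18.9 29.0 120.6
0 fixed lip inner -17.1 moving lip inner 29.1 floor -18.1 29.6 120.6
10 fixed lip inner -17.3 moving lip inner 28.9 floor -18.7 29.5 120.6
20 fixed lip inner -17.8 moving lip inner 29.3 floor -18.8 29.4 120.6
jaw x [-28.87699021  29.82929696] lip z 129.8633190847034
mov jaw x [-28.91551448  29.76862027]
False
14.2083 [522.9323395  119.92734231 151.89964399] 49.13442854215742 63.307650089263916 [0.69346983 0.39849638 2.7971191 ]
```

Run:
```python
from h import *
s=sensors.read_state(); x,y,z=s["eef_pos"]
ctrl.move_l([x,y,z+80],vel=120)
c,sn=np.cos(TH),np.sin(TH); M=ORG+6*np.array([-sn,c])
ctrl.move_ptp([*M,225],down(TH)); ctrl.hold(.3)
s=sensors.read_state(); print(s["t"],s["eef_pos"],s["eef_rot"][:,0],s["force"],s["wrist_torque"],s["grip_width"])
W,p,d=cloud("wrist"); cv2.imwrite("pics/held.png",p[:,:,::-1])
T=(W-s["eef_pos"])@s["eef_rot"]; H,S,V=masks(p)
m=(S<60)&(V>100)&(abs(T[...,1])<26)&(abs(T[...,0])<70)&(T[...,2]>-25)&(T[...,2]<40)
q=T[m]; print(m.sum(),np.percentile(q,[1,50,99],0).round(1))
up=q[abs(q[:,2]-np.median(q[:,2]))<3]; print(np.percentile(up,[.5,99.5],0)); A=np.c_[up[:,:2],np.ones(len(up))]; print("top plane",np.linalg.lstsq(A,up[:,2],rcond=None)[0])
```

```text
16.75 [ 581.56629502 -254.39534432  225.20142109] [2.35329851e-01 9.71915563e-01 1.79694771e-05] [-3.85683005e-01 -1.70849588e-03 -3.51014531e+00] [-0.07074926  0.04776113 -0.01160405] 49.34630739211564
15225 [[-22.8 -24.6 -13.7]
 [ 20.5  -0.1 -12.3]
 [ 41.5  23.    2. ]]
[[-23.73683932 -24.93855066 -13.83445286]
 [ 41.2833679   23.19671645  -9.80675098]]
top plane [ 5.23095748e-03 -1.15451718e-03 -1.23880309e+01]
```

View pics/held.png

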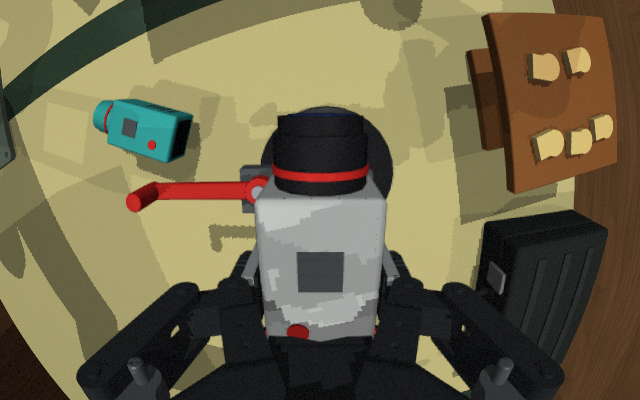

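The camera is held upright and centred: front edge at tool x about 42 and top 12.4 mm behind the TCP. Lowering it into the clamp.

Run:
```python
from h import *
def rep(m): s=sensors.read_state(); print(m,round(s["t"],2),s["eef_pos"].round(2),s["force"].round(1),s["wrist_torque"].round(2),round(s["grip_width"],1)); return s
c,sn=np.cos(TH),np.sin(TH); M=ORG+6*np.array([-sn,c])
ctrl.move_l([*M,176],vel=80); ctrl.hold(.2); rep("pre")
print(ctrl.move_l([*M,162],vel=12,threshold=4)); s=rep("touch")
```

```text
pre 17.76 [ 581.79 -255.69  177.01] [ 0.7  0.1 -4.1] [-0.06  0.03 -0.01] 49.3
True
touch 18.52 [ 581.31 -255.38  166.9 ] [-0.  1.  5.] [-0.02  0.01  0.01] 48.8
```

Run:
```python
from h import *
s=sensors.read_state(); x,y,z=s["eef_pos"]
ctrl.gripper_to(56); ctrl.gripper_to(75)
ctrl.move_l([x,y,240],vel=120)
a=1.571; xy,R=post(a)
ctrl.gripper_to(28)
ctrl.move_ptp([545,-240,300],down(1.14)); ctrl.hold(.15)
W,p,d=cloud("wrist"); cv2.imwrite("pics/set.png",p[:,:,::-1]); s=sensors.read_state(); print(s["t"],s["force"])
Q=(W[...,:2]-ORG)@np.array([[np.cos(TH),-np.sin(TH)],[np.sin(TH),np.cos(TH)]]); z=W[...,2]
m=(abs(Q[...,0])<80)&(abs(Q[...,1])<50)&(z>171)&(z<190); P=np.c_[Q[m],z[m]]
A=np.c_[P[:,:2],np.ones(len(P))]; b=P[:,0]<40; print(len(P),np.median(P[b][:,2]),np.linalg.lstsq(A[b],P[b][:,2],rcond=None)[0])
b=P[:,2]>np.median(P[:,2])-1.2; print(np.percentile(P[b],[.5,99.5],0),cv2.minAreaRect(P[b][:,:2].astype(np.float32)))
```

```text
20.975 [ 0.4923791  -0.51496125 -1.07946591]
6882 179.40793610805423 [ 9.01407836e-05 -1.04977077e-03  1.79414152e+02]
[[-40.72973938 -17.03242857 178.05563838]
 [ 40.56395466  31.01500882 181.71081059]] ((10.081672668457031, 6.939985275268555), (49.50510025024414, 104.02721405029297), 89.95406341552734)
```

View pics/set.png

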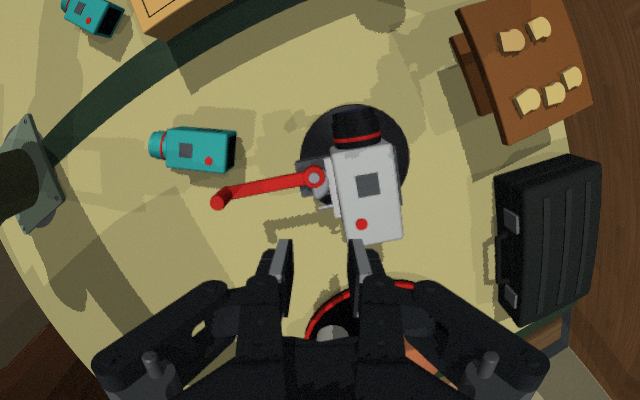

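The camera sits flat, with the top at 179.4 and a slope under 1 mrad, and it is centred along the jaws. Now I'll shut the lever.

Run:
```python
from h import *
Z=164
def rep(m): s=sensors.read_state(); print(m,round(s["t"],1),s["eef_pos"].round(1),s["force"].round(1),round(s["grip_width"],1)); return s
xy,R=post(1.571); ctrl.gripper_to(26); ctrl.move_ptp([*xy,215],R); print(ctrl.move_l([*xy,Z],vel=80,threshold=8)); ctrl.gripper_to(20); rep("cage")
for a in [1.4,1.2,1,.8,.6,.4,.2]:
    xy,R=post(a)
    if ctrl.move_l([*xy,Z],R,vel=70,threshold=25): rep("stop");break
rep("near")
xy,R=post(-.13); print(ctrl.move_l([*xy,Z],R,vel=30,threshold=20)); s=rep("end")
v=s["eef_pos"][:2]-PIV; print("angle",TH-np.pi-np.arctan2(v[1],v[0])+2*np.pi if 0 else (TH+np.pi-np.arctan2(v[1],v[0])+np.pi)%(2*np.pi)-np.pi, np.hypot(*v))
```

```text
False
cage 23.4 [ 454.  -209.1  164.7] [-0.1  0.1 -0.3] 19.9
near 26.2 [ 502.6 -311.4  164. ] [-0.7  0.7 -0.3] 19.8
True
end 27.1 [ 524.  -317.2  162.9] [-1.5  0.   1.8] 19.9
angle -0.044783452542784374 88.71556171974774
```

Run:
```python
from h import *
s=sensors.read_state(); x,y,_=s["eef_pos"]
ctrl.gripper_to(27); ctrl.move_l([x,y,230],vel=100)
ctrl.move_ptp([530,-240,300],down(1.14)); ctrl.hold(.2)
W,p,d=cloud("wrist"); cv2.imwrite("pics/shut.png",p[:,:,::-1]); s=sensors.read_state(); print(s["t"],s["force"])
Q=(W[...,:2]-ORG)@np.array([[np.cos(TH),-np.sin(TH)],[np.sin(TH),np.cos(TH)]]); z=W[...,2]
m=(abs(Q[...,0])<80)&(abs(Q[...,1])<50)&(z>171)&(z<190); P=np.c_[Q[m],z[m]]
A=np.c_[P[:,:2],np.ones(len(P))]; b=P[:,0]<40; print(np.median(P[b][:,2]),np.linalg.lstsq(A[b],P[b][:,2],rcond=None)[0])
b=P[:,2]>np.median(P[:,2])-1.2; print(np.percentile(P[b],[.5,99.5],0),cv2.minAreaRect(P[b][:,:2].astype(np.float32)))
H,S,V=masks(p); red=((H<6)|(H>173))&(S>170)&(np.hypot(W[...,0]-541,W[...,1]+230)<110)&(z>120)&(z<138)&(Q[...,1]>40)
l=cv2.fitLine(W[red][:,:2].astype(np.float32),cv2.DIST_HUBER,0,.01,.01).ravel(); print("lever",np.degrees(np.arctan2(l[1],l[0]))%180,"want 76.3")
po=((H<6)|(H>173))&(S>170)&(z>156)&(z<163)&(np.hypot(Q[...,0]+75,Q[...,1]-51)<25); print("post",np.median(Q[po],0))
```

```text
28.9333 [ 0.05864083  0.40562711 -0.02248748]
179.32313413194498 [ 6.33354368e-04 -8.53667103e-03  1.79290199e+02]
[[-40.87728981 -24.13286336 177.95361202]
 [ 40.55461725  24.05001442 181.60291949]] ((6.517368316650391, 0.088287353515625), (96.9407730102539, 49.54536437988281), 0.5696657299995422)
lever 76.10887 want 76.3
post [-72.87885634  53.7494201 ]
```

View pics/shut.png

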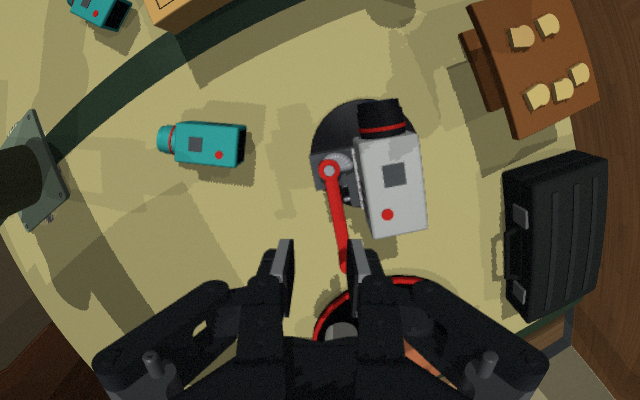

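The picture shows the camera gripped, with the lens towards the board and the lever (333,170 to 347,265) along the block. The measured pose is centred at y about 0 and flat. Handing in.

```bash
python3 -c "
from plant import ctrl
print(ctrl.finish_job())"
```

```text
the job is handed in; nothing more can be done
None
```

The job is handed in: I swung the lever fully open, set the silver camera into the clamp, flat, centred and with its lens towards the board, then swung the lever fully shut on its plate; a final wrist-camera measurement agreed, about 29 s in.

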